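# Mount the lens on the optical rail and index its rider one hole

### The job

Lift the post with the square lens plate out of the rack and stand it in the post holder of the rail's rider, its collar down on the holder, the lens facing squarely along the rail, and let go of it. Then pull the rider's black lock knob up, slide the rider to the very next hole towards the white screen, and push the knob fully down so that the pin is home there. Finish while still holding the knob down with the gripper, so that the clamp screw can be tightened, and leave everything else where it is.

Things in the scene. Friction and masses are not known exactly. Their poses are not given: they have to be found in the camera images.
- lens_center (a point): Centre of a square dark metal lens plate (40 x 40 mm, 14 thick, round glass in it) on a steel post, loose, about 140 g. Post 12 mm thick, tapered foot 83 mm below this point; collar (23 mm across) with its underside 43 mm below. x = lens axis, y = across the plate's width (grip its edges, 40 mm apart), z = up. Starts upright in either hole of the rack, collar on the rack's top.
- lens_collar (a point): Point on the axis of the lens post at the underside of its collar, 43 mm below lens_center. When the post is seated this point coincides with holder_mouth.
- pinhole_center (a point): Bystander: centre of the round mount (42 mm across, 12 mm thick) on the other post, the same post and collar, standing in the rack's other hole. Leave it there.
- rack: Grey plastic block, 70 (x) x 170 (y) x 45 mm high, fixed to the bench, origin at the centre of its underside. Two upright 15 mm through holes at y = +45 and -45 mm; the lens post may be in either. A post comes straight up out of it, 40 mm of it being inside.
- rail: Aluminium optical rail fixed to the bench, 120 mm wide (x), 400 long (y), 32 high; origin at the centre of its underside. The rider slides along its y. Index holes, 10.5 mm across, 40 mm apart, lie in a row along its edge nearest the robot (x = -50 mm), at y = 0, +-40, +-80 .. mm.
- rider (a joint): Rider position along the rail's +y, m: 0 in its first hole, next holes at +-0.040, ends +-0.085; 1.2 mm play in a hole, 2 N friction with the pin out. The rider is a grey saddle plate, 70 mm along the rail, 152 across, top 46 mm above the bench, with the post holder at rail x = +45 mm and the lock knob at rail x = -50 mm, both at the middle of its 70 mm.
- holder_mouth (a point): Centre of the top rim of the rider's post holder, an upright aluminium tube, 26 mm outside, 15 mm bore, 45 mm high; rim 91 mm above the bench. Axes parallel to the rail's. The post goes straight down into it until the collar rests on the rim.
- plunger (a joint): Lift of the sprung lock pin, m: 0 = home, 8 mm deep in its hole; above 0.008 its round tip is clear of the rail; stop at 0.014. Lifting takes 3 N at first, 10 N at the stop. It is stiff: let go over a hole, its spring brings it only to 2 or 3 mm from home; a push of a few N does the rest. Between holes the tip rides on the rail.
- lock_knob: Black knurled lock knob on the plunger, an upright cylinder 25 mm across and 24 high, origin at its centre, 80 mm above the bench with the pin home. It rises with the plunger and moves with the rider, whose plate is 34 mm below; under the knob is a steel barrel 18 mm across, its top 14 mm below this point. One grip serves to pull, slide and push.
- screen: White screen in a black frame, a thin square upright plate (84 mm) on a foot, fixed on the rail near one of its ends, 45 mm behind the rail's middle line and 165 mm along it from the middle; which end varies. Origin at the foot's underside, 32 mm above the bench; top 144 mm above that.
- lamp: LED lamp with round finned heat sink and opal dome (48 mm across) on the same kind of foot at the rail's other end. Origin at the foot's underside, 32 mm above the bench; top 124 mm above that. Fixed.
- flask: Bystander: clear culture flask lying flat, 115 x 52 x 24 mm, origin at its underside.
- tip_box: Bystander: blue pipette tip box with a clear lid, 84 x 120 x 62 mm, origin at the centre of its underside.
- stain_bottle: Bystander: small amber bottle, 48 mm across, 85 mm high, origin at its underside.
- dish: Bystander: round clear culture dish, 56 mm across, 16 mm high, origin at its underside.
- marker: Bystander: marker pen lying down, 127 mm long along its y, 12 mm thick, origin under its middle.
- lens_tissue: Bystander: flat pack of lens tissue, 100 x 68 x 12 mm, origin at the centre of its underside.
- screwdriver: Bystander: screwdriver lying down, 170 mm long along its x, origin at its underside.
Things that resemble listed ones, but are neither listed nor needed, are in the scene too. Leave any purple look-alike of the part that bears lens_center alone.

How it is judged:
By the outcome, as a careful person would: the job done as asked, in the order asked, and still so for the second after the job is handed in, while the arm keeps its last pose, push and grip.
It also fails if it takes over 54 s, if anything falls off the work surface, if the arm or the gripper's body presses on something with over 40 N, if the wrist force passes 120 N, or if a joint passes its speed limit or range.

### The arm

A 6-joint arm with a two-finger parallel gripper is mounted at the origin on the work surface. World frame = base frame: x ahead of the robot, y to its left, z up, the work surface at z = 0. Lengths are in m, angles in degrees, forces in N, time in s.
With the tool pointing down it reaches from about 0.4 to 0.825 m from the base axis. Payload 7 kg.
Tool frame: the origin (TCP) lies at the very end of the fingers, on their centre line; the grasp point (between the pads) lies 19 mm behind it (ctrl.grip_point_offset is the distance from the TCP to the grasp point, in m); z points along the fingers, y is the line along which they close (so a half turn about z gives the same grasp; the last joint's range is limited). The gripper opens to 85 mm and grips with 20 to 120 N. Pads are 22 mm wide; open, the fingers measure 114 mm over their backs; the gripper's body (76 mm by 85 mm) begins 54 mm behind the grasp point. The pads swing forward as they close: fully open they stand 13 mm farther back than shut.
Start: joints at [86.179, 20.546, 0.682, 0, -70.136, -16.507], TCP at [0.235, 0.633, 0.197] pointing down, gripper open.
Joint ranges: [-176.03, 176.03], [-82.01, 121.73], [-58.28, 71.71], [-173.87, 95.51], [-174.79, -0.11], [-173.66, 173.66]. Speed limits (degrees/s): [136.94, 136.94, 172.46, 180, 180, 180].

### API

Orientations are given as [roll, pitch, yaw] about the fixed x, y, z axes, in that order (R = Rz(yaw) Ry(pitch) Rx(roll)).
In Python, from rig import ctrl gives the robot as it stands.
- The arm moves only by the shell command python3 -m crank 'ROWS' [OPENING] [FORCE]. ROWS is a JSON object of lists of equal length, an entry for each row: "slide": the shift along the tool's x, y, z in mm, a list of three; "twist": the turn about the tool's z in degrees. In form: {"slide": [[x, y, z], ...], "twist": [twist, ...]}. A call has 1 to 8 rows; each row is the pose to reach, as a shift and turn from the pose commanded when the call began, along the tool's axes at that moment; what a row does not reach only later rows make up. A row lasts 1/12 s, in which the tool goes at most 41.7 mm and 7.16 degrees, less where a joint would pass 70% of its speed; a pose out of reach is approached as far as the arm can. A call with a gripper value outside its range is refused whole. OPENING is the opening, from 0 (shut) to 1 (fully open), set as the call begins (- or left out, the last holds). The fingers move at their own pace and stop on an object; FORCE is the grip in N (left out, the last holds). Time passes only in rows, so rows that repeat a pose let the fingers close. It gives the time, the measured TCP pose, the force, the opening and the grip force at its end, in the units of the state.
- ctrl.observe(): the state, without advancing time (a new reading comes with each control period).
- ctrl.snapshot(name): name is "side" or "top" or "wrist"; returns the picture (384x512x3 uint8, red, green, blue); there is no depth.
- ctrl.calibration(name): a dict with "fx", "fy", "cx", "cy" (pixels), "dist_coeffs" ([k1, k2, p1, p2, k3] as OpenCV has them; the pictures are not rectified), "rvec" (rotation vector, rad) and "tvec" (3), from world to camera coordinates, as OpenCV has them. Camera axes: x right, y down, z forward; pixel columns grow to the right and rows downward; lengths in m; the calibration is good to about 2 mm. A picture is of the moment at which its call begins: read the wrist's pose just before it. calibration takes no time and is no camera call; for the wrist camera it gives the pose at the moment of the call.
- ctrl.finish_job(): hands the job in; it is judged then, once.
Trained networks look in the newest picture that a camera, given by its name, has taken for a name from the list of things; names that differ only in an ending like _2 or _b are one class to them, and where a whole thing is asked for, a point or a joint stands for the part that bears it (a point fixed in the world has none). Each returns a list of dicts, best first, with "score" (0 to 1); they miss things now and then, are a little off and sometimes report something else, mostly with a low value. They report only what shows in the picture. A call takes as long as a camera call. They do not tell look-alikes from the thing itself.
- ctrl.masks_of(thing, camera): "region" (384x512 bool, what is visible of it) and "centre" ([column, row] in pixels, amid what is visible of it).
- ctrl.landmark_of(thing, camera): "centre" ([column, row] in pixels: a listed point, or the origin of a listed thing).
The state is a dict: "t": time; "joint_positions": joint angles; "joint_vel": joint speeds; "tau": joint torques, N m; "ee_pos": TCP position; "tool_rot": TCP orientation; "wrist_force": force on the tool from outside, world axes, zero at the start; "torque": the same for the moment, N m; "width": finger opening in m; "finger_force": force on a finger pad.
Only numpy, scipy, OpenCV 4.12 (cv2) and the standard library are available. Lean on these libraries where they do the work, as an engineer would, in place of code of your own. Each camera call takes 0.05 s, during which the arm holds its last target. There are 200 camera calls.

## Working session

There is one attempt and no reset: what is moved stays moved. The work goes in short steps, Python scripts to look and compute and a shell command to move; the robot and the scene stay as the last step left them, time stands still between calls to the robot, and variables do not carry over. Pictures are saved under pics/ and viewed, at most 10 in all, crops included, and the job is handed in when it is done.

```bash
ls; mkdir -p pics
cat > h.py <<'E'
import numpy as np, cv2, json
from rig import ctrl
from scipy.spatial.transform import Rotation as R
def snap(c):
    cal=ctrl.calibration(c); im=ctrl.snapshot(c); return cal,im
def save(im,n): cv2.imwrite('pics/'+n,im[:,:,::-1])
def K(c): return np.array([[c['fx'],0,c['cx']],[0,c['fy'],c['cy']],[0,0,1.]]),np.array(c['dist_coeffs'],float)
def ray(c,px):
    k,d=K(c); u=cv2.undistortPoints(np.array([[px]],float),k,d)[0,0]
    Rm=cv2.Rodrigues(np.array(c['rvec'],float))[0]; t=np.array(c['tvec'],float).ravel()
    v=Rm.T@np.array([u[0],u[1],1]); return -Rm.T@t, v/np.linalg.norm(v)
def atz(c,px,z):
    o,v=ray(c,px); return o+v*(z-o[2])/v[2]
def proj(c,P):
    k,d=K(c); return cv2.projectPoints(np.array(P,float).reshape(-1,3),np.array(c['rvec'],float),np.array(c['tvec'],float),k,d)[0][:,0]
def tri(obs):
    A=np.zeros((3,3));b=np.zeros(3)
    for c,px in obs:
        o,v=ray(c,px);M=np.eye(3)-np.outer(v,v);A+=M;b+=M@o
    return np.linalg.solve(A,b)
def tool(target,yaw=None):
    "slide (mm) in current tool axes to reach TCP target"
    s=ctrl.observe(); Rm=R.from_euler('xyz',s['tool_rot'],degrees=True).as_matrix()
    return Rm.T@(np.array(target)-s['ee_pos'])*1000
E
python3 - <<'E'
from h import *
s=ctrl.observe(); print({k:np.round(v,3).tolist() for k,v in s.items()})
ims=[]
for c in ['side','top','wrist']:
    cal,im=snap(c); ims.append(im); o,v=ray(cal,[256,192]); print(c,o.round(3),v.round(3))
    for t in ['lens_center','lens_collar','pinhole_center','holder_mouth','lock_knob','rail','rack','screen','lamp']:
        print(' ',t,[(np.round(r['centre'],1).tolist(),round(r['score'],2)) for r in ctrl.landmark_of(t,c)][:3])
for n,im in zip('stw',ims): save(im,n+'0.png')
cv2.imwrite('pics/st0.png',cv2.resize(np.vstack([ims[0],ims[1]]),(800,1200))[:, :, ::-1])
E
```

```text
pics
{'t': 0.0, 'joint_positions': [86.179, 20.589, 0.635, -0.021, -70.135, -16.505], 'joint_vel': [-0.032, 0.16, 0.063, -0.078, -0.066, 0.05], 'tau': [-0.0, -58.331, 29.344, 6.937, -0.006, 0.0], 'ee_pos': [0.234, 0.632, 0.196], 'tool_rot': [179.908, -0.006, -20.333], 'wrist_force': [0.768, 0.552, -0.072], 'torque': [-0.006, -0.037, 0.007], 'finger_force': 0.0, 'width': 0.086}
side [0.552 0.597 0.884] [ 0.032 -0.642 -0.766]
  lens_center [([347.0, 346.6], 0.69)]
  lens_collar [([336.9, 347.7], 0.59), ([287.8, 355.9], 0.47)]
  pinhole_center [([298.8, 309.1], 0.61)]
  holder_mouth [([251.7, 180.6], 0.74)]
  lock_knob [([283.4, 183.3], 0.38)]
  rail [([267.2, 199.6], 0.89)]
  rack [([293.1, 344.8], 0.65), ([332.3, 263.9], 0.41)]
  screen [([249.3, 241.1], 0.96)]
  lamp [([254.3, 157.3], 0.7)]
top [ 0.375 -0.061  1.344] [ 0.181  0.029 -0.983]
  lens_center [([128.9, 271.3], 0.6), ([122.6, 230.1], 0.57), ([285.7, 147.0], 0.51)]
  lens_collar [([127.5, 233.5], 0.63)]
  pinhole_center [([155.6, 235.6], 0.45), ([284.7, 195.0], 0.18)]
  holder_mouth [([284.5, 195.0], 0.56), ([286.2, 224.5], 0.56)]
  lock_knob [([284.7, 225.2], 0.53)]
  rail [([279.0, 210.9], 0.64), ([284.3, 146.7], 0.4)]
  rack []
  screen [([231.0, 199.6], 0.59), ([277.9, 211.7], 0.25)]
  lamp [([333.2, 193.3], 0.65)]
wrist [0.31  0.606 0.374] [-0.302  0.096 -0.948]
  lens_center []
  lens_collar []
  pinhole_center []
  holder_mouth []
  lock_knob []
  rail []
  rack []
  screen []
  lamp []
```

View pics/s0.png

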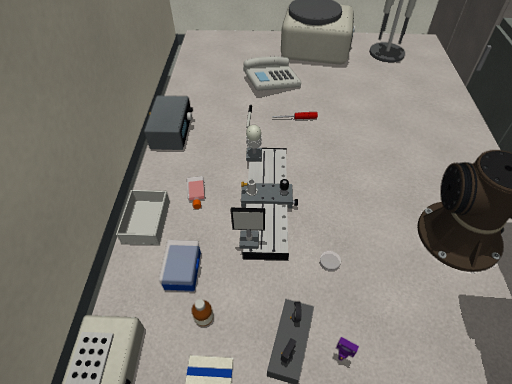

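View pics/t0.png

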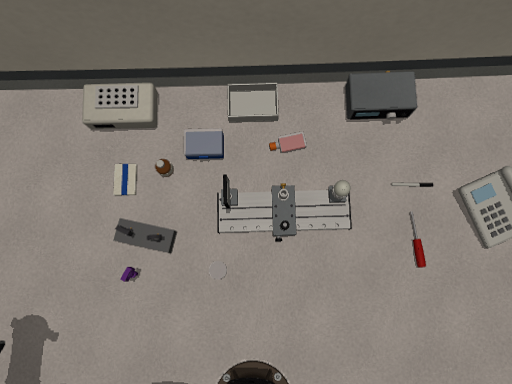

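The side view shows the rack at about (290,340), with one post at (297,310) and the other at (288,352). The purple look-alike is at (347,347), and the rider with its knob is at (284,184). In the top view the screen is at (228,192), on the +y side. Next I need positions and a closer look at the rack.

Run:
```python
from h import *
cs,ct=ctrl.calibration('side'),ctrl.calibration('top')
print('lens z.08', tri([(cs,[288,352]),(ct,[122.6,230.1])]))
print('pin', tri([(cs,[298.8,309.1]),(ct,[155.6,235.6])]))
print('mouth', tri([(cs,[251.7,180.6]),(ct,[284.5,195])]))
print('knob', tri([(cs,[283.4,183.3]),(ct,[284.7,225.2])]), atz(ct,[284.7,225.2],.08))
print('mouth top',atz(ct,[284.5,195],.091))
print('rack corners',[atz(ct,p,.045).round(3).tolist() for p in ([119,219],[176,233],[171,252],[114,238])])
print('screen',tri([(cs,[249.3,241.1]),(ct,[231,199.6])]),'lamp',tri([(cs,[254.3,157.3]),(ct,[333.2,193.3])]))
print('rail',[atz(ct,p,.032).round(3).tolist() for p in ([217,232],[351,229])])
cw=ctrl.calibration('wrist'); s=ctrl.observe()
Rm=R.from_euler('xyz',s['tool_rot'],degrees=True).as_matrix(); o,v=ray(cw,[256,192])
print('cam in tool',Rm.T@(o-s['ee_pos']),Rm.T@v, Rm)
```

```text
lens z.08 [0.50221811 0.36541004 0.09495362]
pin [0.48020324 0.27085965 0.09411793]
mouth [ 0.59623047 -0.10789386  0.09290191]
knob [ 0.50609082 -0.10555298  0.08755506] [ 0.50631041 -0.10571405  0.08      ]
mouth top [ 0.5944108 -0.1076677  0.091    ]
rack corners [[0.542, 0.394, 0.045], [0.495, 0.221, 0.045], [0.439, 0.236, 0.045], [0.485, 0.407, 0.045]]
screen [0.59709739 0.0557084  0.02733181] lamp [ 0.60098987 -0.25781841  0.04081957]
rail [[0.496, 0.099, 0.032], [0.495, -0.308, 0.032]]
cam in tool [ 0.07992731 -0.00070132 -0.17692355] [-0.31707252  0.014955    0.94828338] [[ 9.37712974e-01 -3.47410965e-01  2.26994871e-05]
 [-3.47410966e-01 -9.37712973e-01  2.60348182e-05]
 [ 1.22408222e-05 -3.22992375e-05 -9.99999999e-01]]
```

View pics/w0.png

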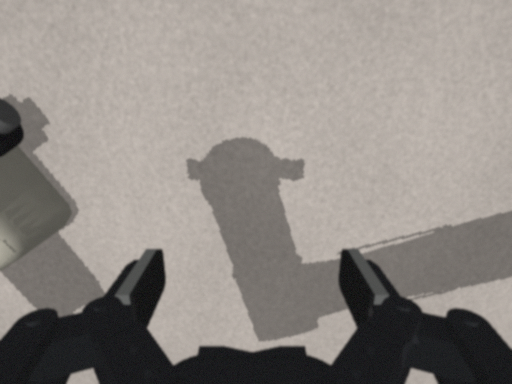

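Run:
```python
from h import *
print(tool([.48,.335,.27]))
```

```text
[333.70424727 194.09307159 -72.57523701]
```

```bash
python3 -m crank '{"slide":[[20,12,-35],[53,31,-50],[86,50,-60],[119,69,-70],[152,88,-73],[185,107,-73],[218,126,-73],[251,145,-73]],"twist":[0,0,0,0,0,0,0,0]}' 1 && python3 -m crank '{"slide":[[33,19,0],[66,38,0],[83,49,0],[83,49,0],[83,49,0]],"twist":[0,0,0,0,0]}'
python3 - <<'E'
from h import *
s=ctrl.observe(); print(s['t'],s['ee_pos'],s['tool_rot'],s['joint_positions'])
cal,im=snap('wrist'); save(im,'w1.png')
for t in ['lens_center','lens_collar','pinhole_center','rack']:
    print(t,[(np.round(r['centre'],1).tolist(),round(r['score'],2)) for r in ctrl.landmark_of(t,'wrist')][:3])
for r in ctrl.landmark_of('lens_center','wrist'): print(atz(cal,r['centre'],.088))
print('prior',proj(cal,[.502,.365,.088]))
np.save('w1.npy',cal,allow_pickle=True)
E
```

```text
t: 2.17
ee_pos: [0.4203, 0.4082, 0.2709]
tool_rot: [-179.9, -0.0, -20.3]
wrist_force: [1.0, 0.4, 0.2]
width: 0.0854
finger_force: 0.0
t: 2.58
ee_pos: [0.481, 0.3338, 0.2705]
tool_rot: [-180.0, -0.0, -20.5]
wrist_force: [-0.8, 0.3, -0.3]
width: 0.0854
finger_force: 0.0
2.5833 [0.48102303 0.33384096 0.27050938] [-1.79990402e+02 -2.34471155e-03 -2.04711081e+01] [ 5.38827847e+01  9.92585078e+00 -4.26905734e+00 -3.41100828e-04
 -7.57952173e+01  1.56461911e+01]
lens_center [([227.4, 154.9], 0.86), ([268.2, 234.4], 0.74)]
lens_collar [([226.5, 143.0], 0.98), ([270.4, 216.9], 0.81)]
pinhole_center [([301.0, 147.4], 0.95)]
rack [([257.8, 139.4], 0.85)]
[0.49766004 0.3593152  0.088     ]
[0.38107292 0.34858708 0.088     ]
prior [[221.64536715 153.18648475]]
```

View pics/w1.png

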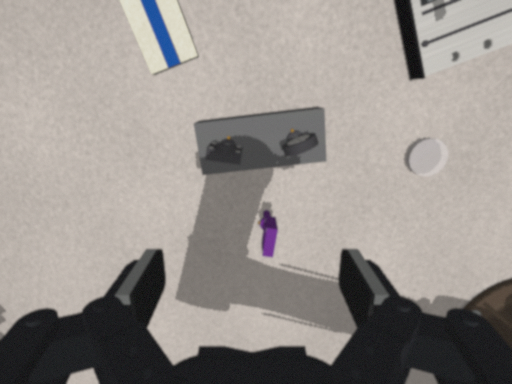

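In the wrist view the square lens post is on the left at (227,155), and the round pinhole is at (301,147). The purple look-alike lies at (268,235). I'll move closer to get the plate's angle.

Run:
```python
from h import *
print(tool([.498,.36,.19]))
```

```text
[  8.70910315 -29.05976549  80.37133823]
```

```bash
python3 -m crank '{"slide":[[4,-14,30],[8,-29,60],[8,-29,80],[8,-29,80],[8,-29,80]],"twist":[0,0,0,0,0]}'
cat > look.py <<'E'
from h import *
import sys
s=ctrl.observe(); print(s['t'],s['ee_pos'],s['tool_rot'])
cal,im=snap('wrist'); save(im,sys.argv[1]); np.save('cal.npy',cal,allow_pickle=True)
for t in sys.argv[2:]:
    t,z=t.split(':')
    for r in ctrl.landmark_of(t,'wrist')[:2]: print(t,np.round(r['centre'],1),round(r['score'],2),atz(cal,r['centre'],float(z)).round(4))
E
python3 look.py w2.png lens_center:.088 lens_collar:.045 pinhole_center:.088
python3 - <<'E'
from h import *
im=cv2.imread('pics/w2.png'); r=ctrl.landmark_of('lens_center','wrist')[0]['centre']; x,y=map(int,r)
print(x,y); x0,y0=max(0,x-80),max(0,y-60); cv2.imwrite('pics/w2c.png',cv2.resize(im[y0:y0+120,x0:x0+160],(800,600),interpolation=cv2.INTER_CUBIC)); print(x0,y0)
E
```

```text
t: 3.3
ee_pos: [0.4973, 0.3594, 0.1897]
tool_rot: [179.9, 0.0, -20.3]
wrist_force: [-0.0, -0.9, -0.4]
width: 0.0854
finger_force: 0.0
3.3 [0.49728762 0.35937692 0.18973718] [ 1.79850058e+02  2.40752112e-02 -2.02678526e+01]
lens_center [250.5 175. ] 0.86 [0.5013 0.3593 0.088 ]
lens_center [298.2 275.2] 0.74 [0.38  0.35  0.088]
lens_collar [296.5 250.8] 0.77 [0.3833 0.3444 0.045 ]
lens_collar [249.4 164. ] 0.57 [0.5022 0.3603 0.045 ]
pinhole_center [343.1 165.6] 0.73 [0.4796 0.2744 0.088 ]
250 175
170 115
```

View pics/w2c.png

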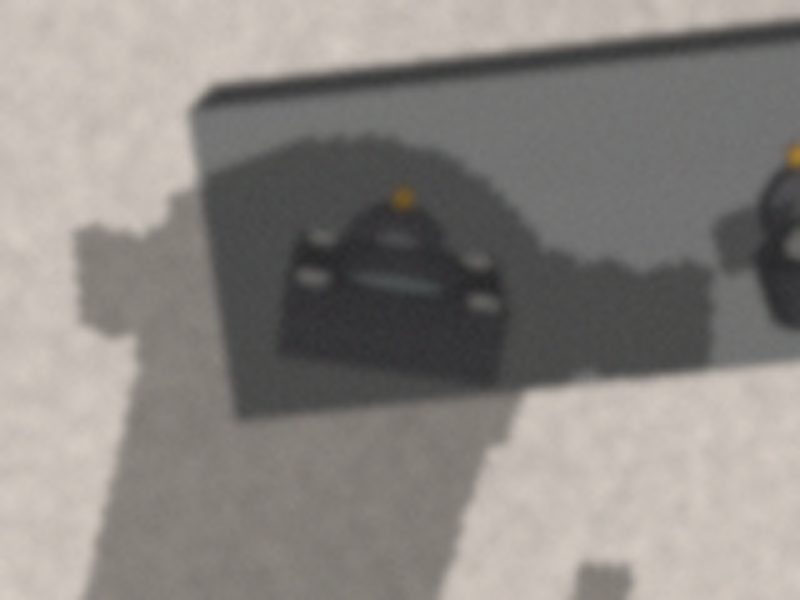

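The crop shows the plate's top far edge running from (226,185) to (269.4,192) in full-image pixels. The orange tag on the collar is behind it. I'll convert those points to an angle.

Run:
```python
from h import *
cal=np.load('cal.npy',allow_pickle=True).item()
a,b=atz(cal,[226,185],.108),atz(cal,[269.4,192],.108); d=b-a
print(a,b,np.linalg.norm(d),np.degrees(np.arctan2(d[1],d[0])), (a+b)/2)
a2,b2=atz(cal,[170+290/5,115+283/5],.108),atz(cal,[170+507/5,115+312/5],.108);d=b2-a2
print(a2,b2,np.linalg.norm(d),np.degrees(np.arctan2(d[1],d[0])),(a+b+a2+b2)/4)
# orange spot of collar, rack corners
R4=[atz(cal,[170+x/5,115+y/5],.045).round(4) for x,y in [(195,105),(238,418)]]; print(R4)
# verification by drawing wireframe with edge fit
im=cv2.imread('pics/w2.png',0).astype(float); im=cv2.GaussianBlur(im,(0,0),.7)
from scipy.ndimage import map_coordinates
```

```text
[0.5053229  0.38112686 0.108     ] [0.48567634 0.34698912 0.108     ] 0.03938746937671232 -119.92078876026939 [0.49549962 0.36405799 0.108     ]
[0.51616474 0.37490736 0.108     ] [0.4979308  0.34085059 0.108     ] 0.03863081521244942 -118.16452416743041 [0.5012737  0.36096848 0.108     ]
[array([0.5453, 0.3897, 0.045 ]), array([0.4773, 0.4077, 0.045 ])]
```

Run:
```python
from h import *
print(tool([.5013,.3603,.0695]))
```

```text
[  2.53367538  -0.969107   122.86875914]
```

```bash
python3 -m crank '{"slide":[[3,-1,10],[3,-1,30],[3,-1,55],[3,-1,80],[3,-1,100],[3,-1,112],[3,-1,120],[3,-1,120]],"twist":[4,9,9,9,9,9,9,9]}' 0.72
python3 look.py w3.png lens_center:.088 lens_collar:.045
```

```text
t: 4.22
ee_pos: [0.5007, 0.3588, 0.0696]
tool_rot: [179.9, 0.0, -29.3]
wrist_force: [0.1, -1.0, 0.2]
width: 0.0613
finger_force: 0.0
4.2167 [0.50065765 0.35883419 0.06955686] [ 1.79921814e+02  2.08657682e-02 -2.93415700e+01]
lens_center [248.9 237.7] 0.58 [0.5008 0.3612 0.088 ]
lens_collar [246.4 207.6] 0.81 [0.5034 0.3621 0.045 ]
lens_collar [336.  320.2] 0.77 [0.3821 0.3471 0.045 ]
```

View pics/w3.png

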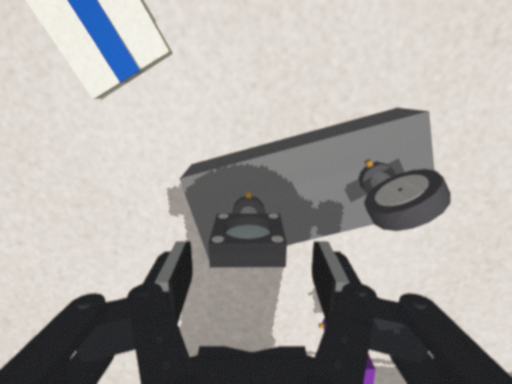

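The plate is square to the fingers, with its lower edge level at row 266. Its centre is at column 247 and the finger midpoint is at 251. I'll shift 1.5 mm and grip.

```bash
python3 -m crank '{"slide":[[0,-1.5,0],[0,-1.5,0]],"twist":[0,0]}' && python3 -m crank '{"slide":[[0,0,0],[0,0,0],[0,0,0],[0,0,0],[0,0,0],[0,0,0]],"twist":[0,0,0,0,0,0]}' 0.2 40
```

```text
t: 4.53
ee_pos: [0.5024, 0.3614, 0.0716]
tool_rot: [-179.9, -0.0, -29.3]
wrist_force: [-0.7, -0.2, -0.5]
width: 0.0618
finger_force: 0.0
t: 5.03
ee_pos: [0.5021, 0.3608, 0.0713]
tool_rot: [-179.9, -0.0, -29.3]
wrist_force: [-1.4, -0.3, 5.8]
width: 0.0371
finger_force: 39.4
```

```bash
python3 -m crank '{"slide":[[0,0,-8],[0,0,-20],[0,0,-35],[0,0,-55],[0,0,-90],[0,0,-130],[0,0,-170],[0,0,-190]],"twist":[0,0,0,0,0,0,0,0]}'
python3 look.py w4.png lens_center:.278 lens_collar:.235
```

```text
t: 5.7
ee_pos: [0.503, 0.3612, 0.2664]
tool_rot: [-179.7, -0.1, -29.3]
wrist_force: [0.9, 1.0, 0.1]
width: 0.0365
finger_force: 40.4
5.7 [0.50299721 0.36121878 0.26635395] [-1.79674981e+02 -1.25081967e-01 -2.93080747e+01]
lens_center [306.  236.8] 0.96 [0.4838 0.3349 0.278 ]
lens_center [251.4 234.7] 0.94 [0.501 0.363 0.278]
lens_collar [305.  224.3] 0.81 [0.4705 0.3344 0.235 ]
lens_collar [171.1  49.6] 0.57 [0.6191 0.3549 0.235 ]
```

View pics/w4.png

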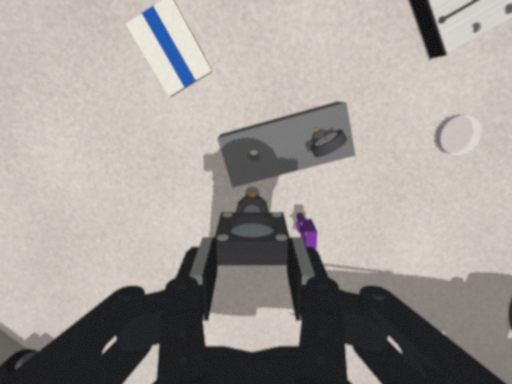

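The post is out of the rack and square in the fingers, with the empty hole visible at (253,155). I'll carry it to the rider.

```bash
python3 -m crank '{"slide":[[10,12,-30],[30,35,-45],[56,65,-50],[83,96,-50],[110,128,-50],[137,159,-50],[163,190,-50],[188,219,-50]],"twist":[4,11,18,25,32,39,46,53]}'
python3 - <<'E'
from h import *
print(tool([.595,-.108,.31]))
E
```

```text
t: 6.52
ee_pos: [0.5574, 0.0753, 0.309]
tool_rot: [179.8, -0.0, -82.7]
wrist_force: [1.2, -0.3, -0.3]
width: 0.0369
finger_force: 40.6
[186.63610508 -13.89775659  -1.00959908]
```

```bash
python3 -m crank '{"slide":[[30,-2,0],[65,-5,0],[100,-8,0],[135,-10,0],[165,-13,0],[187,-14,0],[187,-14,0],[187,-14,0]],"twist":[4,7.7,7.7,7.7,7.7,7.7,7.7,7.7]}'
python3 look.py w5.png lens_center:.329 lens_collar:.286 holder_mouth:.091 lock_knob:.08 rail:0 screen:.032
```

```text
t: 7.18
ee_pos: [0.5964, -0.107, 0.3083]
tool_rot: [179.8, 0.0, -90.2]
wrist_force: [0.1, 0.1, -1.7]
width: 0.0368
finger_force: 40.6
7.1833 [ 0.5964399  -0.10698345  0.30831064] [ 1.79793634e+02  1.14235664e-02 -9.01742329e+01]
lens_center [251.7 236.9] 0.97 [ 0.596  -0.1075  0.329 ]
lens_collar [365.8 378.4] 0.7 [0.497  0.0511 0.286 ]
lens_collar [254. 208.] 0.58 [ 0.5942 -0.1083  0.286 ]
holder_mouth [245.8 150.7] 0.77 [ 0.603 -0.112  0.091]
lock_knob [319.9 154. ] 0.72 [ 0.503  -0.1051  0.08  ]
rail [277.3 145. ] 0.55 [ 0.5539 -0.1038  0.    ]
```

View pics/w5.png

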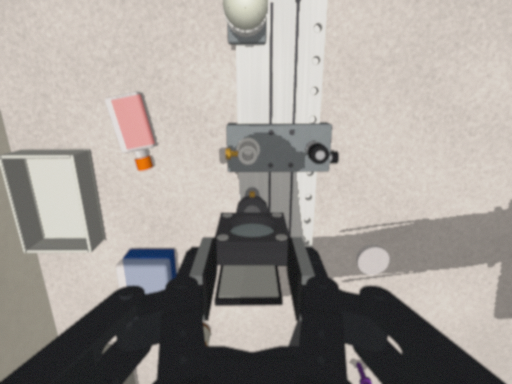

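The view shows the holder rim near (249,151), the knob at (319,152) and the index holes along column ~316. I'll go lower before measuring.

```bash
python3 -m crank '{"slide":[[0,0,15],[0,0,45],[0,0,75],[0,0,95],[0,0,105],[0,0,105],[0,0,105]],"twist":[0,0,0,0,0,0,0]}'
python3 look.py w6.png lens_center:.214 lens_collar:.171 holder_mouth:.091 lock_knob:.08 rail:0
python3 - <<'E'
from h import *
im=cv2.imread('pics/w6.png'); cv2.imwrite('pics/w6c.png',cv2.resize(im[60:285,210:410],None,fx=2.66,fy=2.66,interpolation=cv2.INTER_CUBIC))
E
```

```text
t: 8.12
ee_pos: [0.5977, -0.1058, 0.2062]
tool_rot: [-180.0, -0.0, -90.0]
wrist_force: [1.2, 0.2, -0.4]
width: 0.0364
finger_force: 40.6
8.1167 [ 0.59770495 -0.10575189  0.20617708] [-1.79976201e+02 -3.12979533e-02 -8.99888087e+01]
lens_center [254.1 232.9] 0.56 [ 0.5957 -0.1025  0.214 ]
lens_collar [252.1 209.3] 0.59 [ 0.5969 -0.1009  0.171 ]
holder_mouth [248.1 174.7] 0.66 [ 0.6009 -0.1061  0.091 ]
lock_knob [342.2 169.2] 0.61 [ 0.5044 -0.109   0.08  ]
rail [282.6 156.1] 0.72 [ 0.5578 -0.106   0.    ]
```

View pics/w6c.png

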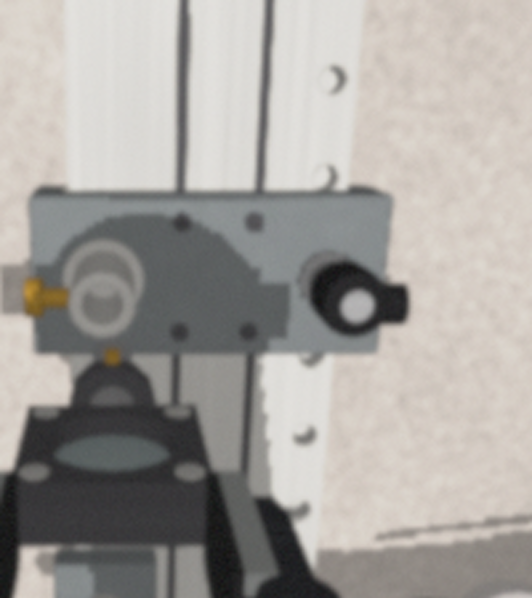

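The crop shows the rim as the lower ring at crop (102,304), which is full (248.3,174.3) and agrees with the landmark. The lens plate's midline is at full column 252.3. I'll compute the relative offset from the same camera, cross-checked with the other cameras.

Run:
```python
from h import *
cal=np.load('cal.npy',allow_pickle=True).item()
f=lambda x,y:[210+x/2.66,60+y/2.66]
zc=.2235
for n,p,z in [('mouth',f(102,304),.091),('knobtop',f(347,300),.092)]: print(n,atz(cal,p,z).round(4))
for n,p,z in [('TR',f(207,473),zc+.02),('TL',f(20,471),zc+.02),('BR',f(207,545),zc+.02),('BL',f(17,545),zc+.02)]: print(n,atz(cal,p,z).round(4))
for z in (zc,zc-.043): print('axis(col 112.5)',atz(cal,f(112.5,453 if z==zc else 385),z).round(4))
h=[f(334,80),f(327,178),f(303,435),f(298,510)]
H=np.array([atz(cal,p,.032) for p in h]);print(H.round(4)); c=np.polyfit(H[:,1],H[:,0],1);print('rail yaw',-np.degrees(np.arctan(c[0])),'rail x(-.107)',np.polyval(c,-.107)+.05)
# rider plate edges
E_=[atz(cal,f(*p),.046).round(4) for p in [(36,352),(378,352),(30,193),(390,197)]];print('plate',E_)
print('tcp', proj(cal,[[.5977,-.1058,.206]]), ctrl.observe()['ee_pos'])
obs={}
for c in ['side','top']:
    cc,im=snap(c); save(im,c[0]+'6.png')
    for t in ['lens_center','lens_collar','holder_mouth','lock_knob']:
        for r in ctrl.landmark_of(t,c)[:4]: print(c,t,np.round(r['centre'],1),round(r['score'],2),atz(cc,r['centre'],{'lens_center':zc,'lens_collar':zc-.043,'holder_mouth':.091,'lock_knob':.08}[t]).round(4))
```

```text
mouth [ 0.6006 -0.1065  0.091 ]
knobtop [ 0.5094 -0.1084  0.092 ]
TR [ 0.5787 -0.1142  0.2435]
TL [ 0.6146 -0.1146  0.2435]
BR [ 0.5781 -0.0984  0.2435]
BL [ 0.6158 -0.0983  0.2435]
axis(col 112.5) [ 0.5968 -0.1088  0.2235]
axis(col 112.5) [ 0.5968 -0.1082  0.1805]
[[ 0.5054 -0.1862  0.032 ]
 [ 0.5049 -0.1464  0.032 ]
 [ 0.5061 -0.0263  0.032 ]
 [ 0.5056  0.0138  0.032 ]]
rail yaw -0.19196710809206805 rail x(-.107) 0.5554193668083096
plate [array([ 0.6303, -0.0724,  0.046 ]), array([ 0.4797, -0.0726,  0.046 ]), array([ 0.6308, -0.1418,  0.046 ]), array([ 0.4818, -0.1403,  0.046 ])]
tcp [[250.89774184 222.56076817]] [ 0.59778393 -0.10583179  0.20655379]
side lens_center [252.9 146.6] 0.78 [ 0.593  -0.1114  0.2235]
side lens_center [345.8 348.1] 0.58 [0.4084 0.3938 0.2235]
side lens_collar [340.7 350.3] 0.83 [0.409  0.3849 0.1805]
side lens_collar [252.  157.9] 0.75 [ 0.5962 -0.1128  0.1805]
side holder_mouth [250.5 177.6] 0.59 [ 0.6025 -0.1218  0.091 ]
side lock_knob [248.7 180.3] 0.55 [ 0.608  -0.1209  0.08  ]
side lock_knob [283.8 185.2] 0.47 [ 0.5051 -0.1051  0.08  ]
top lens_center [131.3 272.7] 0.63 [0.3803 0.2955 0.2235]
top lens_collar [132.6 276.8] 0.72 [0.3697 0.3054 0.1805]
top holder_mouth [283.2 190.6] 0.67 [ 0.6077 -0.1043  0.091 ]
top lock_knob [284.3 225.7] 0.63 [ 0.5049 -0.1045  0.08  ]
top lock_knob [154.9 236.6] 0.58 [0.483  0.2754 0.08  ]
```

```bash
python3 -m crank '{"slide":[[0,-3.8,10],[0,-3.8,25],[0,-3.8,37],[0,-3.8,37],[0,-3.8,37]],"twist":[0,0,0,0,0]}'
python3 look.py w7.png lens_center:.186 lens_collar:.143 holder_mouth:.091 lock_knob:.08 rail:0
python3 - <<'E'
from h import *
im=cv2.imread('pics/w7.png'); cv2.imwrite('pics/w7c.png',cv2.resize(im[140:290,200:400],None,fx=4,fy=4,interpolation=cv2.INTER_CUBIC))
E
```

```text
t: 9.33
ee_pos: [0.6007, -0.106, 0.1674]
tool_rot: [179.9, -0.0, -90.0]
wrist_force: [0.5, 0.3, -0.7]
width: 0.0367
finger_force: 40.6
9.3333 [ 0.60066102 -0.10596463  0.16736846] [ 1.79884104e+02 -2.04639851e-02 -9.00256797e+01]
lens_center [254.5 235.5] 0.64 [ 0.5986 -0.1064  0.186 ]
lens_collar [252.  205.1] 0.95 [ 0.5999 -0.1087  0.143 ]
lens_collar [252.  184.7] 0.65 [ 0.5999 -0.1238  0.143 ]
holder_mouth [252.4 184.7] 0.66 [ 0.5994 -0.1078  0.091 ]
lock_knob [356.6 183.6] 0.7 [ 0.5045 -0.1054  0.08  ]
lock_knob [249.6 300. ] 0.45 [0.6022 0.0211 0.08  ]
```

View pics/w7c.png

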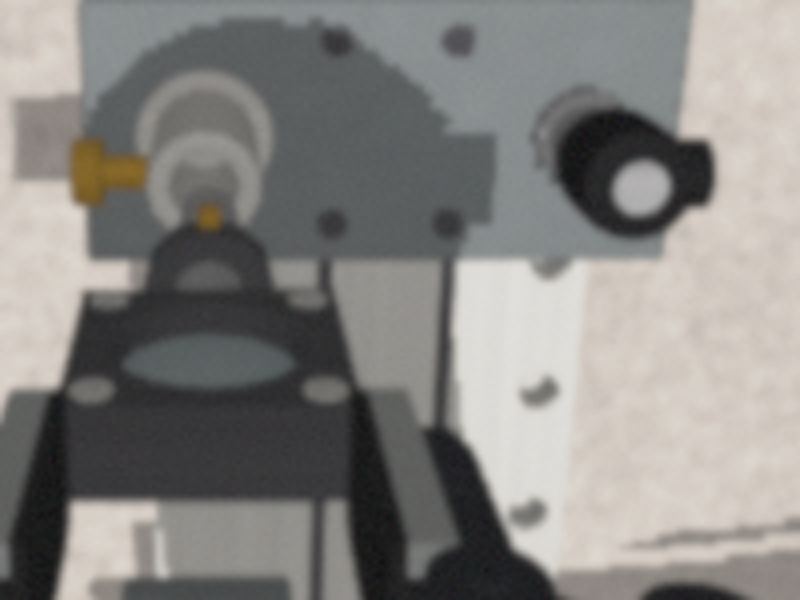

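The crop shows the rim centred at column 205 and the post, collar and plate at 209 (4x scale), so about 0.8 mm remains in x. I'll correct that and start inserting while watching the force.

```bash
python3 -m crank '{"slide":[[0,-0.8,0],[0,-0.8,6],[0,-0.8,12],[0,-0.8,18],[0,-0.8,22],[0,-0.8,22]],"twist":[0,0,0,0,0,0]}'; python3 -c "
from h import *
s=ctrl.observe();print(s['wrist_force'],s['torque'],s['ee_pos'])"
```

```text
t: 10.13
ee_pos: [0.6009, -0.1058, 0.1448]
tool_rot: [179.9, -0.0, -90.0]
wrist_force: [-0.7, 1.1, -2.2]
width: 0.0371
finger_force: 40.6
[-0.70954188  1.08191341 -2.16170901] [ 0.02863851  0.00715995 -0.00394551] [ 0.60094509 -0.10583753  0.14476561]
```

```bash
python3 -m crank '{"slide":[[0,0,6],[0,0,12],[0,0,18],[0,0,23],[0,0,26],[0,0,26]],"twist":[0,0,0,0,0,0]}'; python3 -m crank '{"slide":[[0,0,1],[0,0,2],[0,0,3],[0,0,4],[0,0,4]],"twist":[0,0,0,0,0]}';  python3 -c "
from h import *
s=ctrl.observe();print(s['wrist_force'],s['torque'],s['ee_pos'])"
```

```text
t: 10.63
ee_pos: [0.6013, -0.1059, 0.1194]
tool_rot: [179.9, -0.0, -90.0]
wrist_force: [-0.3, 0.1, -1.5]
width: 0.0366
finger_force: 40.6
t: 11.05
ee_pos: [0.6023, -0.106, 0.1174]
tool_rot: [-179.9, -0.0, -90.0]
wrist_force: [-2.4, 0.1, 3.8]
width: 0.0365
finger_force: 42.1
[-2.39662511  0.08528802  3.75959172] [0.09920312 0.5426362  0.01626836] [ 0.60229665 -0.10600017  0.11735811]
```

```bash
python3 -m crank '{"slide":[[0,0,0.7],[0,0,1],[0,0,1]],"twist":[0,0,0]}'; python3 look.py w8.png lens_center:.134 lens_collar:.091 holder_mouth:.091
python3 - <<'E'
from h import *
for c in ['side','top']:
    cc,im=snap(c)
    print(c,proj(cc,[[.601,-.106,.134],[.601,-.106,.091]]).round(1).tolist())
    for t in ['lens_center','lens_collar']:
        for r in ctrl.landmark_of(t,c)[:3]: print(t,np.round(r['centre'],1),round(r['score'],2))
E
```

```text
t: 11.3
ee_pos: [0.6025, -0.1062, 0.1172]
tool_rot: [-179.9, -0.0, -90.0]
wrist_force: [-3.0, 0.5, 9.3]
width: 0.0367
finger_force: 43.3
11.3 [ 0.60247552 -0.10615863  0.11723528] [-1.79889478e+02 -3.73561363e-02 -8.99922655e+01]
lens_center [250.6 236.4] 0.86 [ 0.6026 -0.105   0.134 ]
lens_center [251.9 329.5] 0.24 [ 0.6018 -0.0375  0.134 ]
lens_collar [251.5 208.8] 0.63 [ 0.6022 -0.1053  0.091 ]
holder_mouth [255.5 205.1] 0.75 [ 0.5993 -0.1081  0.091 ]
side [[250.4, 171.5], [250.8, 181.7]]
lens_center [249.4 170.2] 0.61
lens_center [348.5 348.2] 0.6
lens_center [291.1 344.3] 0.24
lens_collar [339.3 350.7] 0.58
lens_collar [249.7 182.2] 0.56
top [[284.3, 190.1], [283.9, 192.8]]
lens_center [125.9 270.4] 0.54
lens_collar [335.9 192.4] 0.68
```

The collar is seated: the wrist force goes hard at the expected height and both cameras agree. I'll release and rise.

```bash
python3 -m crank '{"slide":[[0,0,-1],[0,0,-1],[0,0,-1],[0,0,-1],[0,0,-1]],"twist":[0,0,0,0,0]}' 0.72; python3 -m crank '{"slide":[[0,0,-8],[0,0,-25],[0,0,-50],[0,0,-80],[0,0,-95],[0,0,-95],[0,0,-95]],"twist":[0,0,0,0,0,0,0]}'
python3 look.py w9.png lens_center:.134 lens_collar:.091 holder_mouth:.091 lock_knob:.08 pinhole_center:.088
python3 - <<'E'
from h import *
cal=np.load('cal.npy',allow_pickle=True).item()
ms=ctrl.masks_of('lens_center','wrist')
for m in ms[:2]:
    g=m['region']; ys,xs=np.nonzero(g); print(m['score'],m['centre'],xs.min(),xs.max(),ys.min(),ys.max())
    cs=max(cv2.findContours(g.astype(np.uint8),0,2)[0],key=cv2.contourArea)[:,0].astype(float)
    # bottom contour points = far top edge (z .154)
    b=np.array([[x,ys[xs==x].max()] for x in range(xs.min()+4,xs.max()-3)])
    W=np.array([atz(cal,p,.154) for p in b]); c=np.polyfit(W[:,0],W[:,1],1); print('edge angle',np.degrees(np.arctan(c[0])),W[0],W[-1],np.std(W[:,1]-np.polyval(c,W[:,0])))
E
```

```text
t: 12.22
ee_pos: [0.6018, -0.1059, 0.1162]
tool_rot: [180.0, 0.0, -90.0]
wrist_force: [-0.7, -0.3, 0.2]
width: 0.0615
finger_force: 0.0
t: 12.8
ee_pos: [0.6024, -0.1058, 0.2129]
tool_rot: [-179.9, 0.0, -90.0]
wrist_force: [-1.3, -0.7, -0.8]
width: 0.0616
finger_force: 0.0
12.8 [ 0.60240641 -0.10578261  0.21292236] [-1.79853015e+02  2.26028125e-02 -9.00277234e+01]
lens_center [250.9 187.7] 0.88 [ 0.6029 -0.104   0.134 ]
lens_collar [253.  170.7] 0.67 [ 0.601  -0.1084  0.091 ]
holder_mouth [254.4 169.8] 0.74 [ 0.5996 -0.1093  0.091 ]
lock_knob [345.9 169.8] 0.78 [ 0.5034 -0.1066  0.08  ]
0.8 [250.1, 185.7] 228 276 160 201
edge angle 0.06739747475406596 [ 0.61841173 -0.09879217  0.154     ] [ 0.58530389 -0.09883112  0.154     ] 1.569617854776917e-08
0.32 [251.4, 16.0] 228 277 0 30
edge angle 0.8438439417247349 [ 0.6158194  -0.22562067  0.154     ] [ 0.58728998 -0.22622518  0.154     ] 0.0002828764942733824
```

```bash
python3 -m crank '{"slide":[[0,20,0],[0,50,0],[0,80,0],[0,95.5,0],[0.5,95.5,25],[0.5,95.5,60],[0.5,95.5,90],[0.5,95.5,100]],"twist":[0,0,0,0,0,0,0,0]}'
python3 look.py w10.png lock_knob:.08
python3 - <<'E'
from h import *
cal=np.load('cal.npy',allow_pickle=True).item(); s=ctrl.observe()
for m in ctrl.masks_of('lock_knob','wrist')[:2]:
    ys,xs=np.nonzero(m['region']); print(m['score'],m['centre'],xs.min(),xs.max(),ys.min(),ys.max(),atz(cal,m['centre'],.088))
print(proj(cal,[s['ee_pos']+np.array([0,0,z-s['ee_pos'][2]]) for z in (.08,.092)]))
E
```

```text
t: 13.82
ee_pos: [0.5034, -0.1064, 0.1074]
tool_rot: [179.7, 0.0, -90.1]
wrist_force: [-2.2, -0.2, -0.3]
width: 0.0616
finger_force: 0.0
13.8167 [ 0.50337944 -0.1063824   0.10742922] [ 1.79667199e+02  5.71152979e-03 -9.00749312e+01]
lock_knob [247.6 208.2] 0.71 [ 0.5057 -0.1055  0.08  ]
0.68 [249.2, 207.8] 229 266 187 228 [ 0.50448608 -0.10892614  0.088     ]
[[248.61570303 206.78449845]
 [248.53773778 213.16377582]]
```

```bash
python3 -m crank '{"slide":[[0,-1.5,15],[0,-1.5,30],[0,-1.5,42],[0,-1.5,49],[0,-1.5,49],[0,-1.5,49]],"twist":[0,0,0,0,0,0]}'
python3 -c "
from h import *
s=ctrl.observe();print(s['wrist_force'],s['ee_pos'])"
python3 -m crank '{"slide":[[0,0,0],[0,0,0],[0,0,0],[0,0,0],[0,0,0],[0,0,0],[0,0,0],[0,0,0]],"twist":[0,0,0,0,0,0,0,0]}' 0.1 50
python3 -c "
from h import *
s=ctrl.observe();print(s['wrist_force'],s['torque'],s['ee_pos'])"
```

```text
t: 14.47
ee_pos: [0.5088, -0.1064, 0.0635]
tool_rot: [-179.9, -0.0, -90.0]
wrist_force: [0.7, -0.3, -0.3]
width: 0.0616
finger_force: 0.0
[ 0.65245356 -0.25830132 -0.33476841] [ 0.50881573 -0.10635418  0.06353705]
t: 15.13
ee_pos: [0.5079, -0.1063, 0.0624]
tool_rot: [-180.0, -0.0, -90.0]
wrist_force: [0.0, 0.5, -0.7]
width: 0.0084
finger_force: 0.0
[ 0.02195415  0.53949756 -0.68156219] [ 0.04054241 -0.05960996 -0.01619285] [ 0.50785897 -0.1063316   0.06242753]
```

```bash
python3 look.py w11.png lock_knob:.08 lens_center:.134 holder_mouth:.091
python3 - <<'E'
from h import *
cal=np.load('cal.npy',allow_pickle=True).item()
for c in ['wrist','side','top']:
    if c!='wrist': cc,im=snap(c); save(im,c+'11.png')
    else: cc=cal
    for t in ['lock_knob','rider','screen','lamp','lens_center']:
        for m in ctrl.masks_of(t,c)[:2]:
            ys,xs=np.nonzero(m['region']); print(c,t,round(m['score'],2),np.round(m['centre'],1),xs.min(),xs.max(),ys.min(),ys.max())
print(proj(ctrl.calibration('side'),[[.506,-.106,.08]]),proj(ctrl.calibration('top'),[[.506,-.106,.08]]),proj(cal,[[.508,-.106,.08],[.508,-.106,.0624]]))
im=cv2.imread('pics/w11.png',0); print(im[180:300:6,180:320:6])
E
```

```text
15.1333 [ 0.50785897 -0.1063316   0.06242753] [-1.79999574e+02 -2.12965800e-03 -9.00271991e+01]
lock_knob [256.8 233.9] 0.6 [ 0.5044 -0.1072  0.08  ]
lens_center [ 22.9 297.6] 0.72 [ 0.6019 -0.1049  0.134 ]
lens_center [ 77.4 247. ] 0.58 [ 0.5752 -0.1283  0.134 ]
holder_mouth [ 79.5 243.2] 0.87 [ 0.6013 -0.107   0.091 ]
wrist lock_knob 0.68 [254.2 230.6] 232 277 209 264
wrist rider 0.63 [180.4 203.9] 32 311 152 264
wrist rider 0.35 [257.4 232.5] 233 278 209 264
wrist lens_center 0.62 [ 47.1 288.4] 0 98 224 351
side rider 0.9 [271.  191.3] 241 296 180 206
side screen 0.66 [249.7 221.5] 231 264 208 248
side screen 0.18 [253.6 141.3] 246 261 125 160
side lamp 0.91 [253.  143.8] 246 260 125 159
side lens_center 0.71 [343.3 346.8] 336 357 338 358
top lock_knob 0.58 [327.9 215.5] 273 351 190 240
top rider 0.54 [280.2 235.9] 273 280 231 240
top screen 0.42 [225.7 187. ] 222 235 174 192
top lamp 0.86 [340.  190.3] 329 351 179 202
top lens_center 0.61 [123.9 270.5] 122 135 268 280
top lens_center 0.6 [339.1 191.7] 329 349 180 201
[[283.49512837 184.94971011]] [[284.80090008 225.30282426]] [[2
[... 1376 characters left out ...]
14 214 212 210 198  27  35  90  97  28  23  30  31  45  94  80  29
   37 132 139 138 137 132]
 [217 219 218 219 218 215  33  28  94  97  31 133  92  95  37  96  90  30
   29 131 133 136 134 136]
 [216 218 219 218 217 174  33  31  97  95  25 149 148 144  33  94  93  32
   36 124 136 141 137 131]
 [207 217 216 218 217  82  34  28  40 115  32 146 149 143  39 110  36  30
   36  73 137 133 136 132]
 [195 216 215 219 128  31  36  34  32  40  35 148 148 144  32  33  31  30
   34  29 104 132 132 137]
 [ 32 211 201 122  29  30  36  30  29  31  29 150 148 146  35  32  30  30
   33  33  31  84 128 128]
 [ 35  26  30  31  33  32  31  31  29  29  34 146 121 118  35  31  33  30
   34  34  30  30  32  35]]
```

The numeric view shows the knob between the pads, so the 8 mm reading looks odd. I'll take a fresh reading.

```bash
python3 -m crank '{"slide":[[0,0,0],[0,0,0],[0,0,0]],"twist":[0,0,0]}' 
python3 look.py w12.png lock_knob:.08
python3 - <<'E'
import cv2
im=cv2.imread('pics/w12.png',0); print(im[200:300:4,200:304:4])
E
```

```text
t: 16.43
ee_pos: [0.5078, -0.1063, 0.0624]
tool_rot: [-180.0, 0.0, -90.0]
wrist_force: [0.0, -0.2, -0.3]
width: 0.0083
finger_force: 0.0
16.4333 [ 0.50784426 -0.1063039   0.062413  ] [-1.79999738e+02  3.57337947e-04 -9.00250556e+01]
lock_knob [253.8 235.7] 0.88 [ 0.5061 -0.1061  0.08  ]
[[141 111  95  93  94  94  91  92  93  93  92  91  99 110 106  97  92  92
   90  92  91  91  90 114 137 137]
 [124  94  95  96  94  91  92  93  93  93  91 115 114 109 106 115 112  90
   92  91  90  92  93 121 138 137]
 [ 95  94  93  93  92  92  93  92  89  91 114 106  87  84  84  88 107 111
   92  94  92  92  91 124 138 128]
 [ 95  94  92  92  94  93  94  92  91  94 108  51  26  28  23  25  45 104
   93  93  91  93  88 122  68  27]
 [ 93  94  92  95  91  93  94  94  93  92  35  21  24  27  24  25  25  36
   87  93  91  91  92  95  79  23]
 [ 94  94  92  92  91  93  90  94  93  54  24  20  23  24  27  23  26  22
   45  93  90  91  94 105 104  31]
 [ 92  93  92  94  94  96  92  93  86  29  25  26  27  22  28  20  24  19
   24  82  92  92  91 116 111  30]
 [ 93  94  95  91  91  92  92  94  80  25  22  29
[... 1213 characters left out ...]
94  35  95
   98  95  39  31  33  51 132 138]
 [217 217 174  34  33  32  36  41  92 111  34 128 147 149 146  97  35 116
   76  35  29  32  31  31 119 137]
 [216 176  37  29  37  32  32  29  31 101  37 130 146 148 147 104  41  92
   33  25  29  31  29  33  32 128]
 [215  85  28  31  33  37  32  29  33  35  35 135 147 147 147 106  38  32
   34  31  37  37  37  33  31  83]
 [ 76  33  27  34  31  29  30  30  33  32  32 137 147 148 146 117  30  33
   27  32  34  28  29  29  29  30]
 [ 33  30  28  30  34  31  32  29  34  31  34 143 143 139 139 126  33  33
   34  34  30  30  30  34  29  29]
 [ 26  33  31  32  34  35  31  30  32  32  37 145 121 115 115 105  36  29
   35  31  35  30  29  29  29  32]]
```

```bash
python3 -m crank '{"slide":[[0,0,-2],[0,0,-4],[0,0,-4],[0,0,-4]],"twist":[0,0,0,0]}' - 60
python3 look.py w13.png lock_knob:.08
python3 - <<'E'
from h import *
s=ctrl.observe(); print(s['wrist_force'],s['torque'],s['width'],s['finger_force'],s['tau'])
im=cv2.imread('pics/w13.png',0); print(im[200:280:4,220:288:4])
E
```

```text
t: 16.87
ee_pos: [0.508, -0.1063, 0.0666]
tool_rot: [-180.0, 0.0, -90.0]
wrist_force: [-0.5, 0.2, 0.1]
width: 0.0089
finger_force: 0.0
16.8667 [ 0.50801541 -0.10629526  0.06663295] [-1.79973074e+02  4.24614076e-03 -9.00285413e+01]
lock_knob [253.2 233.4] 0.7 [ 0.5066 -0.1054  0.08  ]
[ 0.39466861  0.03443131 -0.08944682] [-0.03199719  0.00380626 -0.01720616] 0.008621777368027893 0.0 [ 4.47250713e-03 -4.21722043e+01  2.32341760e+01  5.49155295e+00
 -8.77800376e-04 -6.43826326e-07]
[[ 94  93  92  91  94  91  99 114 120 114 115 101  91  93  91  91  92]
 [ 95  93  93  92  93 100 118  97  94  91  94 113 101  92  91  91  92]
 [ 94  91  91  92  93 115  84  45  32  33  42  74 115  93  92  92  92]
 [ 93  95  94  93  96  76  24  24  25  25  19  27  60  93  92  92  91]
 [ 94  93  92  91  76  26  25  22  20  28  19  23  24  59  93  93  94]
 [ 92  93  93  92  36  20  25  25  19  25  25  23  23  28  88  91  91]
 [ 94  93  93  90  22  24  30  30  30  28  30  25  23  24  79  91  91]
 [ 93  94  91  83  27  28  28  30  26  29  28  29  25  25  60  93  91]
 [ 91  92  91  73  27  28  31  36  67  77  50  29  29  27  45  90  90]
 [ 90  93  92  84  79  59  35 108 113 112  85  70  80  74  32  90  91]
 [ 92  91  93  95  95  64  80 118 118 119  80  81  95  94  39  88  91]
 [ 88  87  89  97  94  54  78 116 118 116  74  72  95  96  52  83  87]
 [ 32  33  62  95  95  46  39 111 116 118  76  65  95  94  49  32  37]
 [ 35  32  78  95  95  40  31  32  70  76  40  58  95  95  60  31  34]
 [ 34  33  86  95  93  36  30  29  28  27  24  51  95  94  74  36  31]
 [ 36  34  92  95  94  34 123 122 100  92  70  45  93  97  85  35  36]
 [ 31  32  95  94  93  30 127 149 149 144  94  36  96  97  90  33  28]
 [ 31  43  93  96  89  31 125 146 149 147  93  34  93  97  95  33  29]
 [ 32  52  95  97  90  32 128 148 147 148  95  30  97  98  95  36  25]
 [ 27  30  40  92 111  35 129 147 147 148  98  39 117  79  37  37  31]]
```

Run:
```python
from h import *
cal=np.load('cal.npy',allow_pickle=True).item(); s=ctrl.observe(); print(ctrl.grip_point_offset,cal['fx'],cal['cx'],cal['cy'],s['ee_pos'])
Rm=R.from_euler('xyz',s['tool_rot'],degrees=True).as_matrix(); o,v=ray(cal,[256,192]); print('cam in tool',Rm.T@(o-s['ee_pos']),Rm.T@v)
for y in (-.106,-.117):
  for z in (.062,.0666,.08,.09,.1,.11): print(y,z,proj(cal,[[.5038,y,z],[.5122,y,z],[.4955,y,z]]).round(1).tolist())
print([a for a in dir(ctrl) if a[0]!='_'])
```

```text
0.0187 303.49194266286383 251.63978863573183 190.86625368289472 [ 0.50785075 -0.10631999  0.06644809]
cam in tool [ 0.07982808  0.00045628 -0.17714785] [-0.31730236  0.01344657  0.94822909]
-0.106 0.062 [[257.4, 220.2], [244.5, 220.2], [270.2, 220.2]]
-0.106 0.0666 [[257.5, 223.2], [244.3, 223.2], [270.6, 223.2]]
-0.106 0.08 [[257.9, 232.5], [243.8, 232.5], [271.9, 232.5]]
-0.106 0.09 [[258.3, 240.4], [243.3, 240.4], [273.0, 240.4]]
-0.106 0.1 [[258.6, 249.2], [242.8, 249.2], [274.2, 249.2]]
-0.106 0.11 [[259.0, 259.1], [242.3, 259.1], [275.6, 259.1]]
-0.117 0.062 [[257.5, 204.4], [244.4, 204.4], [270.5, 204.4]]
-0.117 0.0666 [[257.6, 207.0], [244.2, 207.0], [270.9, 207.1]]
-0.117 0.08 [[258.0, 215.4], [243.6, 215.4], [272.3, 215.4]]
-0.117 0.09 [[258.4, 222.5], [243.2, 222.5], [273.4, 222.5]]
-0.117 0.1 [[258.8, 230.4], [242.6, 230.4], [274.7, 230.4]]
-0.117 0.11 [[259.2, 239.4], [242.0, 239.4], [276.2, 239.4]]
['PlanningError', 'calibration', 'finish_job', 'grip_point_offset', 'landmark_of', 'masks_of', 'observe', 'snapshot']
```

The fingers have closed on air above the knob, so the real tips sit higher than I assumed. I'll open, go 15 mm lower (still clear of the plate by either reading), and close again.

```bash
python3 -m crank '{"slide":[[0,0,0],[0,0,0],[0,0,0],[0,0,0],[0,0,0],[0,0,0]],"twist":[0,0,0,0,0,0]}' 0.65 40;  python3 -m crank '{"slide":[[0,0,5],[0,0,10],[0,0,15],[0,0,15]],"twist":[0,0,0,0]}'; python3 -m crank '{"slide":[[0,0,0],[0,0,0],[0,0,0],[0,0,0],[0,0,0],[0,0,0],[0,0,0]],"twist":[0,0,0,0,0,0,0]}' 0.15 40
```

```text
t: 17.47
ee_pos: [0.5078, -0.1063, 0.0664]
tool_rot: [180.0, 0.0, -90.0]
wrist_force: [0.1, 0.2, -1.1]
width: 0.0552
finger_force: 0.0
t: 17.8
ee_pos: [0.5069, -0.1064, 0.05]
tool_rot: [179.9, -0.0, -90.0]
wrist_force: [-0.7, -0.4, -0.1]
width: 0.0554
finger_force: 0.0
t: 18.38
ee_pos: [0.5067, -0.1064, 0.0515]
tool_rot: [179.9, -0.0, -90.0]
wrist_force: [-5.9, 1.4, 6.2]
width: 0.022
finger_force: 39.1
```

```bash
python3 -m crank '{"slide":[[0,0.7,0],[0,0.7,0],[0,0.7,0],[0,0.7,0]],"twist":[0,0,0,0]}' 0.55 40;  python3 -m crank '{"slide":[[0,0,4],[0,0,7],[0,0,7]],"twist":[0,0,0]}'; python3 -m crank '{"slide":[[0,0,0],[0,0,0],[0,0,0],[0,0,0],[0,0,0],[0,0,0],[0,0,0]],"twist":[0,0,0,0,0,0,0]}' 0.1 60
```

```text
t: 18.72
ee_pos: [0.5076, -0.1063, 0.0515]
tool_rot: [-180.0, 0.0, -90.0]
wrist_force: [0.5, -0.4, -0.6]
width: 0.0469
finger_force: 0.0
t: 18.97
ee_pos: [0.5067, -0.1063, 0.0435]
tool_rot: [179.9, -0.0, -90.0]
wrist_force: [0.5, 0.1, 0.5]
width: 0.047
finger_force: 0.0
t: 19.55
ee_pos: [0.5065, -0.1064, 0.0445]
tool_rot: [179.9, -0.0, -90.0]
wrist_force: [-4.0, -0.2, 5.0]
width: 0.0225
finger_force: 58.8
```

```bash
python3 -m crank '{"slide":[[0,0,-3],[0,0,-6],[0,0,-9],[0,0,-12],[0,0,-12],[0,0,-12]],"twist":[0,0,0,0,0,0]}'; python3 look.py w14.png lock_knob:.092 holder_mouth:.091
python3 - <<'E'
from h import *
im=cv2.imread('pics/w14.png',0); print(im[196:272:4,220:288:4])
E
```

```text
t: 20.05
ee_pos: [0.5066, -0.1064, 0.0563]
tool_rot: [179.9, -0.0, -90.0]
wrist_force: [-3.3, 0.0, -4.3]
width: 0.0222
finger_force: 59.7
20.05 [ 0.50655645 -0.1063818   0.05631942] [ 1.79944068e+02 -1.24359163e-03 -9.00383074e+01]
lock_knob [253.2 250.7] 0.59 [ 0.5053 -0.1065  0.092 ]
holder_mouth [ 73.2 248.2] 0.83 [ 0.6    -0.1075  0.091 ]
[[ 96  94  95  95  94  96  94  92  94  94  94  94  96  94  95  95  93]
 [ 96  96  97  96  92  96  94  91  93  94  96  93  92  94  96  95  93]
 [ 94  93  96  95  94  93  99 113 117 109  98  91  96  94  93  95  93]
 [ 96  96  94  93  93 109 115 111 104 108 116 107  93  92  93  94  93]
 [ 93  96  93  96 107 113  95  93  94  94  91 116 105  94  91  92  93]
 [ 94  95  93  94 113  95  92 100 106  98  93  97 114  92  94  95  94]
 [ 96  95  93  95 116  92 115 105  98 109 114  92 117  97  93  91  95]
 [ 94  93  94  95 113  80  35  24  26  28  30  69 108  95  94  94  94]
 [ 95  93  93  90  50  23  25  24  22  24  20  25  42  91  93  92  94]
 [ 94  95  93  61  27  24  23  25  19  21  22  23  27  57  93  93  93]
 [ 93  93  57  22  23  23  25  24  27  21  27  26  29  28  67  92  94]
 [ 96  97  32  25  25  27  28  29  31  30  21  26  25  23  40  96  98]
 [ 97  90  26  22  25  32  28  30  32  25  30  30  18  26  31  96  97]
 [ 96  80  25  22  27  31  28  24  28  26  28  28  31  28  25  91  97]
 [ 95  66  25  29  28  28  31  55  76  57  26  30  29  31  28  84  98]
 [ 95  52  27  28  28  31  99 115 116 114 102  31  28  29  28  68  95]
 [ 97  36  29  28  24  71 120 119 122 120 119  83  28  29  27  54  96]
 [ 95  27  24  31  30  87 118 118 119 120 119  97  30  29  30  36  96]
 [ 88  29  28  27  28  58 117 117 120 120 118  65  30  27  23  30  95]]
```

Both the force and the picture suggest the knob is up: the landmark fits z = 0.092 and the barrel shows below it. I'll slide a few mm first as a check.

```bash
python3 -m crank '{"slide":[[-1,0,0],[-3,0,0],[-5,0,0],[-5,0,0]],"twist":[0,0,0,0]}'; python3 look.py w15.png lock_knob:.092 holder_mouth:.091 lens_center:.134
```

```text
t: 20.53
ee_pos: [0.5066, -0.1011, 0.0562]
tool_rot: [179.9, -0.0, -90.0]
wrist_force: [-4.1, -0.7, -4.2]
width: 0.0223
finger_force: 59.7
20.5333 [ 0.50659001 -0.10110785  0.05620574] [ 1.79941944e+02 -1.89057313e-03 -9.00298370e+01]
lock_knob [252.  249.8] 0.56 [ 0.5059 -0.1018  0.092 ]
holder_mouth [ 70.4 251.9] 0.61 [ 0.6019 -0.1     0.091 ]
lens_center [  9.8 306.7] 0.93 [ 0.6013 -0.1002  0.134 ]
lens_center [142.  378.6] 0.47 [ 0.5535 -0.0627  0.134 ]
```

```bash
python3 -m crank '{"slide":[[-4,0,0],[-10,0,0],[-17,0,0],[-24,0,0],[-30,0,0],[-34,0,0],[-35,0,0],[-35,0,0]],"twist":[0,0,0,0,0,0,0,0]}'; python3 look.py w16.png lock_knob:.092 holder_mouth:.091; python3 -m crank '{"slide":[[0,0,2],[0,0,4],[0,0,6],[0,0,8],[0,0,8],[0,0,8]],"twist":[0,0,0,0,0,0]}'
```

```text
t: 21.4
ee_pos: [0.5065, -0.066, 0.0562]
tool_rot: [179.9, 0.0, -90.0]
wrist_force: [-4.9, 0.5, -4.0]
width: 0.022
finger_force: 59.7
21.4 [ 0.50648423 -0.06595644  0.05616939] [ 1.79930733e+02  3.33466072e-03 -9.00099394e+01]
lock_knob [250.3 252.6] 0.98 [ 0.5068 -0.065   0.092 ]
holder_mouth [ 74.2 250.7] 0.6 [ 0.5996 -0.0656  0.091 ]
t: 22.05
ee_pos: [0.5065, -0.066, 0.0481]
tool_rot: [179.9, 0.0, -90.0]
wrist_force: [-4.8, 2.2, -4.7]
width: 0.0218
finger_force: 59.6
```

```bash
python3 -m crank '{"slide":[[0,0,1],[0,0,2],[0,0,3],[0,0,4],[0,0,4],[0,0,4]],"twist":[0,0,0,0,0,0]}'; python3 -m crank '{"slide":[[0,0,0.5],[0,0,1],[0,0,1],[0,0,1]],"twist":[0,0,0,0]}'
```

```text
t: 22.55
ee_pos: [0.5066, -0.066, 0.0447]
tool_rot: [180.0, 0.0, -90.0]
wrist_force: [-7.1, 1.2, 0.7]
width: 0.0221
finger_force: 60.3
t: 22.88
ee_pos: [0.5067, -0.0661, 0.0443]
tool_rot: [180.0, 0.0, -90.0]
wrist_force: [-8.8, 2.6, 8.0]
width: 0.0221
finger_force: 61.0
```

```bash
python3 -m crank '{"slide":[[0,0.5,0.4],[0,0.5,0.7],[0,0.5,0.7],[0,0.5,0.7]],"twist":[0,0,0,0]}'; python3 look.py w17.png lock_knob:.08 holder_mouth:.091 lens_center:.134 lens_collar:.091
python3 - <<'E'
from h import *
cs,ims=snap('side'); ct,imt=snap('top')
for t,z,P in [('lens_center',.134,[.601,-.066,.134]),('pinhole_center',.088,[.48,.274,.088])]:
    for c,cc in (('side',cs),('top',ct)):
        print(c,t,'exp',proj(cc,[P])[0].round(1),[(np.round(r['centre'],1).tolist(),round(r['score'],2)) for r in ctrl.landmark_of(t,c)[:3]])
E
```

```text
t: 23.22
ee_pos: [0.5068, -0.0661, 0.0442]
tool_rot: [-180.0, -0.0, -90.0]
wrist_force: [-10.8, 2.1, 12.9]
width: 0.0221
finger_force: 61.5
23.2167 [ 0.50675858 -0.06613664  0.04420046] [-1.79964221e+02 -8.85937916e-04 -8.99914096e+01]
lock_knob [254.9 249.9] 0.95 [ 0.5045 -0.0668  0.08  ]
lens_collar [ 57.2 265. ] 0.78 [ 0.6018 -0.0645  0.091 ]
side lens_center exp [249.7 182.2] [([346.1, 346.1], 0.72), ([251.5, 179.2], 0.63)]
top lens_center exp [270.3 190.5] [([130.8, 269.3], 0.62)]
side pinhole_center exp [296.7 310.9] [([299.8, 311.7], 0.74)]
top pinhole_center exp [154.6 237.4] [([206.7, 143.9], 0.23)]
```

```bash
python3 -c "
from rig import ctrl
print(ctrl.finish_job())"
```

```text
the job is handed in; nothing more can be done
None
```

The job is handed in at 23 s: the lens post is seated in the rider's holder, facing along the rail. The rider is one hole (40 mm) nearer the screen, with its pin home and the gripper still pressing the knob down at about 13 N; the final checks were by force, position and network readings, since my ten pictures were already used.

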